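# Hold the cast lever level over its drilling fixture

### The job

Swing the drilling fixture's clamp strap round by its red knob to its stop, so that the seat is clear. Then lift the grey cast lever by its balance point (the yellow band) and hold it level above the fixture, ready to lower: its big bore over the thick pin, its small eye over the slim pin, the underside about 3 cm above the pin tips. Finish while still holding it there, touching nothing of the fixture, and leave the other tools alone.

Things in the scene. Friction and masses are not known exactly. Their poses are not given: they have to be found in the camera images.
- lever: loose grey cast lever, 0.3-0.55 kg, flat on the bench, 178 mm long. Origin: underside, below the balance point, 49 mm from the big boss's axis, 91 mm from the small eye's. x from boss to eye, z up. Boss 48 mm dia, 34 mm high, bore 24; eye 30 mm dia, 28 mm high, bore 13; straight web between, 14 mm thick (along y), from 4 to 30 mm above the underside, yellow band 12 mm long at the balance point
- lever_balance (a point): the balance point, in the middle of the web's thickness under the yellow band, 22 mm above the lever's underside
- lever_bore (a point): centre of the big boss's bore, at the lever's underside
- lever_eye (a point): centre of the small eye's bore, at the lever's underside
- fixture: drilling fixture fixed to the bench: dark steel plate 216 x 87 x 14 mm with two upright pins 140 mm apart and a swinging clamp strap. Origin: on the bench, on the line of the pins, 60 mm from the thick pin's axis and 80 mm from the slim pin's. x from thick to slim pin, y to the side of the strap's pivot, z up
- pin_thick (a point): tip of the thick pin (18 mm diameter), 34 mm above the bench
- pin_slim (a point): tip of the slim pin (10 mm diameter), 34 mm above the bench
- strap_pivot (a point): on the vertical pivot of the clamp strap, at the strap's upper face, 34 mm above the bench; at x = 20, y = 38 mm in the fixture's frame
- strap_knob (a point): centre of the top of the strap's upright round red knob, 64 mm above the bench; the knob is 18 mm in diameter and 30 mm tall on the strap's upper face, 46 mm from the pivot axis. The strap is a flat steel bar 16 mm wide and 8 mm thick
- strap (a joint): angle of the clamp strap about its vertical pivot, rad: 0 = straight across the seat (pointing along the fixture's -y), growing counterclockwise from above, to 1.6 = at its stop, pointing along the fixture's +x beside the seat. Turns stiffly with about 1 N at the knob and stays where it is left
- the_hand_file: bystander: file with wooden handle, 275 mm long, lying at the front edge of the bench
- screwdriver: bystander: red-handled screwdriver, 217 mm long, lying at the front right
- chuck_key: bystander: dark T-shaped chuck key, 55 x 48 mm, lying right of the lever
- bench_drill: fixed furniture to keep clear of: tall green bench drill on the right half of the bench. Its head and control box overhang the bench from about 0.11 m up, right of y = -0.24 m and beyond x = 0.45 m from the robot; a wrist swung across from the right side must pass in front of it. Origin: foot of its column

How it is judged:
By the outcome, as a careful person would: the job done as asked, in the order asked, and still so for the second after the job is handed in, while the arm keeps its last pose, push and grip.
It also fails if it takes over 53 s, if anything falls off the work surface, if the arm or the gripper's body presses on something with over 40 N, if the wrist force passes 120 N, or if a joint passes its speed limit or range.

### The arm

A 6-joint arm with a two-finger parallel gripper is mounted at the origin on a cart in front of the work surface, level with it; the furniture and walls round the work are solid. World frame = base frame: x ahead of the robot, y to its left, z up, the work surface at z = 0. Lengths are in m, angles in rad, forces in N, time in s.
With the tool pointing down it reaches from about 0.25 to 0.85 m from the base axis. Payload 12.5 kg.
Tool frame: the origin (TCP) lies between the finger pads; the fingertips stand 11 mm ahead of it and the grasp point (between the pads) lies 8 mm behind it (ctrl.finger_overhang is the distance from the TCP to the fingertips, in m); z points along the fingers, y is the direction in which the jaws open and shut (so a half turn about z gives the same grasp; the last joint's range is limited). The gripper opens to 93 mm and grips with 3 to 60 N. Pads are 15 mm wide; open, the fingers measure 128 mm over their backs; the gripper's body (75 mm by 188 mm) begins 65 mm behind the grasp point.
Start: joints at [-1.404, 0.351, 1.652, -0, 1.139, -0.085], TCP at [0.137, -0.533, 0.23] pointing down, gripper open.
Joint ranges: [-2.75, 2.75], [-0.79, 2.1], [0.01, 2.65], [-1.57, 4.71], [0.07, 3.14], [-2.87, 2.87]. Speed limits (rad/s): [2.22, 2.22, 2.79, 3.14, 3.14, 3.14].

### API

Orientations are given as a rotation vector (axis times angle).
In Python, from station import ctrl gives the robot as it stands. The module is installed in compiled form; this text tells all that it offers.
- The arm moves only by the tool step_arm, never from a script. Its arguments are lists of equal length, an entry for each row: "gripper": the opening, from -1 (shut) to 1 (fully open), so that 0 is half open; "travel": the shift along the tool's x, y, z in mm, a list of three; "rot": the turn, a rotation vector about the tool's x, y, z in degrees, a list of three. In form: {"gripper": [gripper, ...], "travel": [[tx, ty, tz], ...], "rot": [[ax, ay, az], ...]}. A call has 1 to 5 rows; each row shifts and turns the commanded pose from where the row before left it, along the tool's axes as they then stand; what a row does not reach is not made up. A row lasts 1/10 s, in which the tool goes at most 50 mm and 8.59 degrees, less where a joint would pass 70% of its speed; a pose out of reach is approached as far as the arm can. A call is refused whole if a number of a shift passes 50 or a number of a turn 8.59, either way. A call with a gripper value outside its range is refused whole. The fingers move at their own pace and stop on an object; the grip force is fixed at half the most. Time passes only in rows, so rows that do not move let the fingers close. It gives the time, the measured TCP pose, the force and the opening at its end, in the units of the state.
- ctrl.sense(): the state, without advancing time (a new reading comes with each control period).
- ctrl.capture(name): name is "scene" or "top" or "wrist"; returns the picture (480x640x3 uint8, red, green, blue); there is no depth.
- ctrl.get_calibration(name): a dict with "camera_matrix" (3x3 intrinsics, pixels), "R" (3x3) and "t" (3): a world point X has camera coordinates R X + t; the wrist camera has in their place "T_tool_cam" (4x4, takes a point from camera to tool coordinates, whose origin is the TCP and whose axes are the flange's). Camera axes: x right, y down, z forward; pixel columns grow to the right and rows downward; lengths in m; the calibration is good to about 2 mm. A picture is of the moment at which its call begins: read the wrist's pose just before it. get_calibration takes no time and is no camera call.
- ctrl.finish_job(): hands the job in, once; it reports no verdict.
Trained networks look in the newest picture that a camera, given by its name, has taken for a name from the list of things; names that differ only in an ending like _2 or _b are one class to them, and where a whole thing is asked for, a point or a joint stands for the part that bears it (a point fixed in the world has none). Each returns a list of dicts, best first, with "score" (0 to 1); they miss things now and then, are a little off and sometimes report something else, mostly with a low value. They report only what shows in the picture. A call takes as long as a camera call.
- ctrl.boxes_of(name, camera): "rect" ([left, top, right, bottom] in pixels, round what is visible of it).
- ctrl.regions_of(name, camera): "pixels" (480x640 bool, what is visible of it) and "rect" ([left, top, right, bottom] in pixels, round what is visible of it).
The state is a dict: "time_s": time; "joint_pos": joint angles; "qd": joint speeds; "tau": joint torques, N m; "ee_pos": TCP position; "orientation": TCP orientation; "contact_force": force on the tool from outside, world axes, zero at the start; "moment": the same for the moment, N m; "finger_gap": opening from 0.0 (shut) to 1.0 (fully open).
Only numpy, scipy, OpenCV 4.12 (cv2) and the standard library are available. Lean on these libraries where they do the work, as an engineer would, in place of code of your own. Each camera call takes 0.05 s, during which the arm holds its last target.

## Working session

There is one attempt and no reset: what is moved stays moved. The work goes in short steps, Python scripts to look and compute and a tool call to move; the robot and the scene stay as the last step left them, time stands still between calls to the robot, and variables do not carry over. Pictures are saved under pics/ and viewed, and the job is handed in when it is done.

Besides the shell and the picture viewer there is one more tool, called after "Emit:" as a command line: name --argument value ..., lists and objects as JSON in quotes. step_arm: Moves the arm, as the interface text tells. Its arguments: {"type":"object","properties":{"gripper":{"type":"array"},"travel":{"type":"array"},"rot":{"type":"array"}},"required":["gripper","travel","rot"]}

```bash
mkdir -p pics; cat > h.py <<'E'
import numpy as np,cv2
from station import ctrl
def save(n,im): cv2.imwrite('pics/'+n+'.png',im[:,:,::-1])
E
python3 - <<'E'
from h import *
print(ctrl.sense())
for c in ['scene','top']:
    save(c+'0',ctrl.capture(c)); k=ctrl.get_calibration(c); print(c,k)
    for n in ['lever','fixture','strap_knob','strap','lever_bore','pin_thick','chuck_key']:
        print(n,[(np.round(b['rect'],1).tolist(),round(b['score'],2)) for b in ctrl.boxes_of(n,c)[:2]])
E
```

```text
{'time_s': 0.0, 'joint_pos': array([-1.40360438e+00,  3.51233711e-01,  1.65243168e+00,  1.93770510e-05,
        1.13912278e+00, -8.46311763e-02]), 'qd': array([-0.00296944,  0.00096659, -0.00078226, -0.00093439,  0.0001903 ,
       -0.00053257]), 'tau': array([ 2.29646837e-03, -4.97314918e+01, -2.85251105e+01,  7.00356346e-02,
        2.57132447e-02, -9.89540422e-05]), 'ee_pos': array([ 0.13699912, -0.53231126,  0.22909993]), 'orientation': array([-3.11553841e+00, -3.94355728e-01,  4.98655847e-05]), 'contact_force': array([ 0.11849483, -0.08925114, -1.27670193]), 'moment': array([ 0.00634335,  0.09710235, -0.0486885 ]), 'finger_gap': 1.0025287284304083}
scene {'camera_matrix': array([[596.49012232,   0.        , 319.57720576],
       [  0.        , 596.49012232, 254.26612685],
       [  0.        ,   0.        ,   1.        ]]), 'R': array([[-0.49184374, -0.87067412,  0.00403845],
       [-0.52498936,  0.29285981, -0.7991366 ],
       [ 0.69460486, -0.39517048, -0.60113591]]), 't': array([0.18953276, 0.3556771 , 0.85344888])}
lever []
fixture [([190.0, 257.7, 281.8, 326.9], 0.71)]
st
[... 297 characters left out ...]
  [  0.        ,   0.        ,   1.        ]]), 'R': array([[ 0.01568989, -0.99987578, -0.00149946],
       [-0.99210676, -0.01538135, -0.12444918],
       [ 0.12441066,  0.00344021, -0.99222485]]), 't': array([-0.11600672,  0.57172183,  0.92085151])}
lever [([304.6, 226.1, 353.7, 317.9], 0.74), ([180.6, 174.5, 249.1, 297.4], 0.52)]
fixture [([184.3, 173.7, 247.7, 297.7], 0.69)]
strap_knob [([189.9, 213.4, 229.2, 238.9], 0.82)]
strap [([192.5, 213.9, 228.5, 234.7], 0.75), ([304.3, 226.5, 355.6, 316.7], 0.22)]
lever_bore [([305.8, 225.7, 355.1, 321.3], 0.65), ([385.6, 250.2, 408.7, 282.4], 0.16)]
pin_thick [([183.5, 174.2, 253.2, 298.7], 0.72)]
chuck_key [([386.6, 252.0, 407.9, 284.0], 0.64)]
```

```bash
python3 - <<'E'
import cv2
a=cv2.imread('pics/top0.png')
cv2.imwrite('pics/top0z.png',cv2.resize(a[160:330,170:420],None,fx=3.2,fy=3.2,interpolation=cv2.INTER_CUBIC)[:600,:800])
E
```

```text
(no output)
```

View pics/scene0.png

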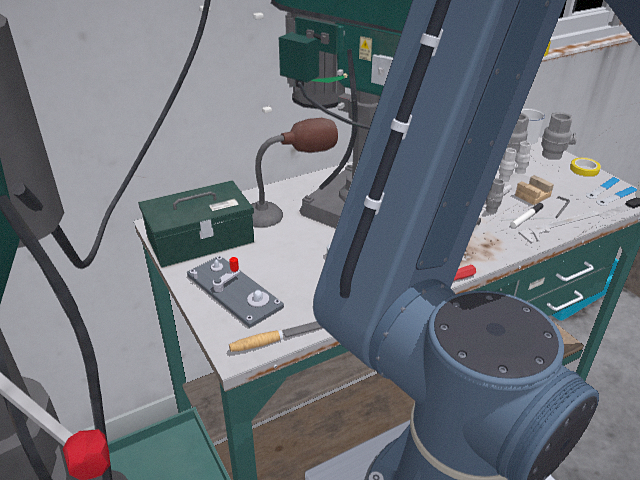

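View pics/top0.png

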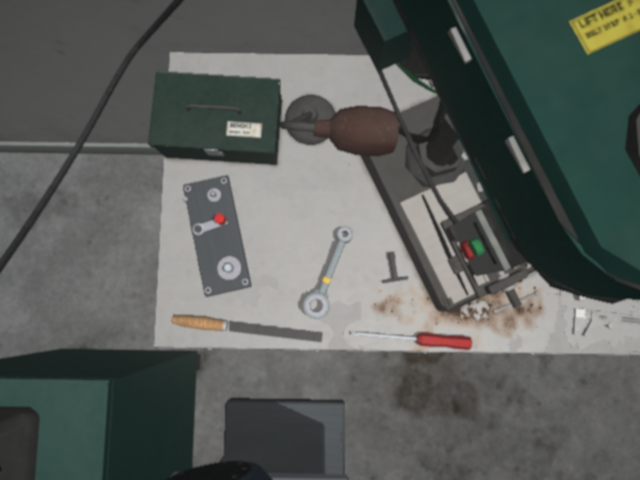

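```bash
sleep 0
```

```text
(no output)
```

View pics/top0z.png

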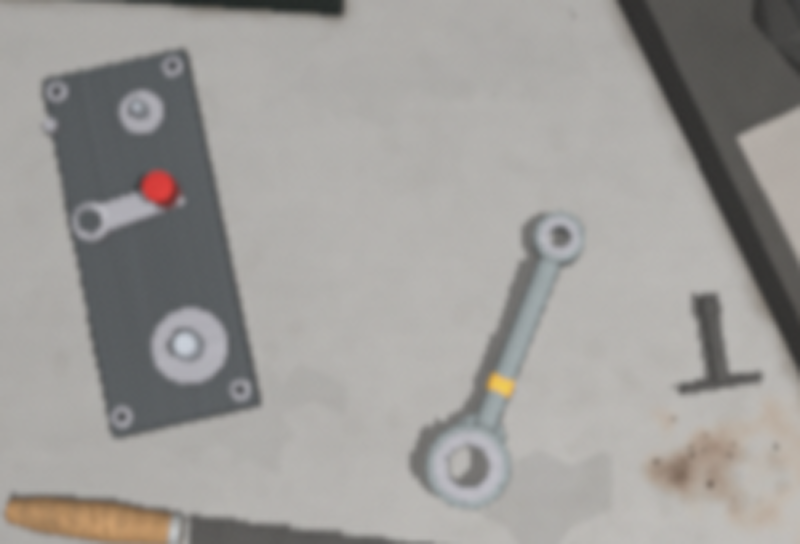

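The top view shows the fixture at left: thick pin near (228,267), slim pin (213,195), pivot (198,229), knob (219,219). The lever's boss is near (316,304), its eye near (344,234) and its band near (327,280). I'll turn these into positions now.

```bash
cat >> h.py <<'E'
def ray(c,uv,z,T=None):
    k=ctrl.get_calibration(c); K=k['camera_matrix']
    d=np.linalg.solve(K,[uv[0],uv[1],1.])
    if T is None: R=k['R'];o=-R.T@k['t'];w=R.T@d
    else: o=T[:3,3];w=T[:3,:3]@d
    return o+w*(z-o[2])/w[2]
from scipy.spatial.transform import Rotation as Ro
def wT():
    s=ctrl.sense();T=np.eye(4);T[:3,:3]=Ro.from_rotvec(s['orientation']).as_matrix();T[:3,3]=s['ee_pos']
    return T@ctrl.get_calibration('wrist')['T_tool_cam']
E
python3 - <<'E'
from h import *
Z=lambda x,y:(x/3.2+170,y/3.2+160)
P=dict(thick=(Z(185,344),.034),slim=(Z(139,106),.034),pivot=(Z(90,221),.034),knob=(Z(158,187),.064),boss=(Z(470,464),.034),eye=(Z(559,236),.028),band=(Z(502,385),.03),
 bn=(Z(113,437),.014),bf=(Z(43,78),.014),tbR=((279,163),.0),tbL=((150,158),0.))
W={}
for n,(uv,z) in P.items():
    W[n]=ray('top',uv,z); print(n,np.round(W[n],4))
d=W['slim']-W['thick'];print(np.linalg.norm(d),np.degrees(np.arctan2(d[1],d[0])))
d=W['eye']-W['boss'];print(np.linalg.norm(d[:2]),np.degrees(np.arctan2(d[1],d[0])))
d=W['knob']-W['pivot'];print(np.linalg.norm(d[:2]),np.degrees(np.arctan2(d[1],d[0])))
T=np.eye(3);print(Ro.from_rotvec(ctrl.sense()['orientation']).as_matrix().round(3)); print(ctrl.get_calibration('wrist'))
E
```

```text
thick [0.5192 0.0622 0.034 ]
slim [0.6551 0.0937 0.034 ]
pivot [0.5882 0.1188 0.034 ]
knob [0.6035 0.0749 0.064 ]
boss [ 0.4547 -0.0993  0.034 ]
eye [ 0.5846 -0.1478  0.028 ]
band [ 0.4991 -0.1165  0.03  ]
bn [0.4668 0.1049 0.014 ]
bf [0.6752 0.1549 0.014 ]
tbR [ 0.7229 -0.0219  0.    ]
tbL [0.7289 0.2253 0.    ]
0.13956072263499397 13.052787750486985
0.13860808048467882 -20.484773129603017
0.04645644653364423 -70.79639811910987
[[ 0.968  0.249 -0.   ]
 [ 0.249 -0.968  0.   ]
 [ 0.    -0.    -1.   ]]
{'camera_matrix': array([[344.51537521,   0.        , 318.73746723],
       [  0.        , 344.51537521, 239.62034884],
       [  0.        ,   0.        ,   1.        ]]), 'T_tool_cam': array([[ 2.79210476e-05, -9.69760934e-01, -2.44056817e-01,
         6.73481650e-02],
       [ 9.99999998e-01,  1.49641562e-05,  5.49437365e-05,
        -1.09253564e-03],
       [-4.96301849e-05, -2.44056818e-01,  9.69760933e-01,
        -1.53852757e-01],
       [ 0.00000000e+00,  0.00000000e+00,  0.00000000e+00,
         1.00000000e+00]])}
```

```bash
cat >> h.py <<'E'
def Rd(yaw): # tool down, tool x at yaw (deg)
    c,s=np.cos(np.radians(yaw)),np.sin(np.radians(yaw)); return np.array([[c,s,0],[s,-c,0],[0,0,-1.]])
def plan(p0,y0,wps,nd=0):
    # wps: (x,y,z,yaw,n) ; prints rows with round numbers, closed-loop on rounding
    p=np.array(p0,float);y=y0;rows=[]
    for x,yy,z,yaw,n in wps:
        ps=p.copy();ys=y;tgt=np.array([x,yy,z])
        for i in range(1,n+1):
            g=ps+(tgt-ps)*i/n;gy=ys+(yaw-ys)*i/n
            t=np.round(Rd(y).T@(g-p)*1000,nd); r=-round(gy-y,1)
            p=p+Rd(y)@t/1000;y-=r;rows.append((t.tolist(),r))
    for i in range(0,len(rows),5):
        print('travel',[list(map(float,a)) for a,_ in rows[i:i+5]],'rot',[[0,0,b] for _,b in rows[i:i+5]])
    print('end',p.round(4),round(y,2)); return p,y
def yaw():
    R=Ro.from_rotvec(ctrl.sense()['orientation']).as_matrix(); return np.degrees(np.arctan2(R[1,0],R[0,0])),R
E
python3 - <<'E'
from h import *
plan([.137,-.533,.23],14.4,[(.33,-.1,.23,109,12),(.60,.075,.2,109,8)])
E
```

```text
travel [[25.0, -31.0, 0.0], [28.0, -27.0, 0.0], [32.0, -23.0, 0.0], [35.0, -19.0, 0.0], [37.0, -13.0, 0.0]] rot [[0, 0, -7.9], [0, 0, -7.9], [0, 0, -7.8], [0, 0, -7.9], [0, 0, -7.9]]
travel [[39.0, -9.0, 0.0], [39.0, -3.0, 0.0], [40.0, 3.0, 0.0], [38.0, 8.0, 0.0], [38.0, 13.0, 0.0]] rot [[0, 0, -7.9], [0, 0, -7.9], [0, 0, -7.9], [0, 0, -7.9], [0, 0, -7.8]]
travel [[35.0, 18.0, 0.0], [32.0, 23.0, 0.0], [10.0, 39.0, 4.0], [9.0, 39.0, 4.0], [10.0, 39.0, 3.0]] rot [[0, 0, -7.9], [0, 0, -7.9], [0, 0, -0.0], [0, 0, -0.0], [0, 0, -0.0]]
travel [[10.0, 39.0, 4.0], [10.0, 39.0, 4.0], [9.0, 39.0, 3.0], [10.0, 39.0, 4.0], [10.0, 39.0, 4.0]] rot [[0, 0, 0.0], [0, 0, 0.0], [0, 0, 0.0], [0, 0, 0.0], [0, 0, 0.0]]
end [0.6    0.0753 0.2   ] 109.0
```

Emit:
step_arm --gripper '[1,1,1,1,1]' --travel '[[25,-31,0],[28,-27,0],[32,-23,0],[35,-19,0],[37,-13,0]]' --rot '[[0,0,-7.9],[0,0,-7.9],[0,0,-7.8],[0,0,-7.9],[0,0,-7.9]]'

```text
time_s: 1.3
ee_pos: [0.2178, -0.3511, 0.2297]
orientation: [2.797, 1.429, 0.0]
contact_force: [0.7, -0.4, 0.2]
finger_gap: 0.999
```

Emit:
step_arm --gripper '[1,1,1,1,1]' --travel '[[39,-9,0],[39,-3,0],[40,3,0],[38,8,0],[38,13,0]]' --rot '[[0,0,-7.9],[0,0,-7.9],[0,0,-7.9],[0,0,-7.9],[0,0,-7.8]]'

```text
time_s: 1.8
ee_pos: [0.2982, -0.1701, 0.2299]
orientation: [2.151, 2.288, 0.0]
contact_force: [1.8, -0.5, -0.0]
finger_gap: 0.997
```

Emit:
step_arm --gripper '[1,1,1,1,1]' --travel '[[35,18,0],[32,23,0],[10,39,4],[9,39,4],[10,39,3]]' --rot '[[0,0,-7.9],[0,0,-7.9],[0,0,0],[0,0,0],[0,0,0]]'

```text
time_s: 2.3
ee_pos: [0.4327, -0.0327, 0.2186]
orientation: [1.823, 2.558, 0.0]
contact_force: [-0.8, -1.2, 0.2]
finger_gap: 0.999
```

Emit:
step_arm --gripper '[1,1,1,1,1]' --travel '[[10,39,4],[10,39,4],[9,39,3],[10,39,4],[10,39,4]]' --rot '[[0,0,0],[0,0,0],[0,0,0],[0,0,0],[0,0,0]]'

```text
time_s: 2.8
ee_pos: [0.601, 0.077, 0.1994]
orientation: [1.823, 2.558, -0.0]
contact_force: [-0.1, -0.6, 0.4]
finger_gap: 0.998
```

Emit:
step_arm --gripper '[1,1]' --travel '[[0,0,0],[0,0,0]]' --rot '[[0,0,0],[0,0,0]]'

```text
time_s: 3.0
ee_pos: [0.5996, 0.0761, 0.199]
orientation: [-1.822, -2.558, 0.001]
contact_force: [-0.6, 0.2, 0.8]
finger_gap: 0.997
```

```bash
python3 - <<'E'
from h import *
print(yaw()[0],ctrl.sense()['ee_pos'],ctrl.sense()['joint_pos'].round(3))
T=wT();np.save('T1.npy',T);save('w1',ctrl.capture('wrist'))
for n in ['strap_knob','strap']:print(n,[(np.round(b['rect'],1).tolist(),round(b['score'],2)) for b in ctrl.boxes_of(n,'wrist')[:2]])
E
```

```text
109.07390164438984 [0.59959131 0.07608291 0.19900707] [ 0.049  0.481  1.535 -0.     1.127 -0.284]
strap_knob [([313.4, 168.5, 339.9, 248.7], 0.67)]
strap [([310.8, 167.2, 335.1, 245.4], 0.75)]
```

View pics/w1.png

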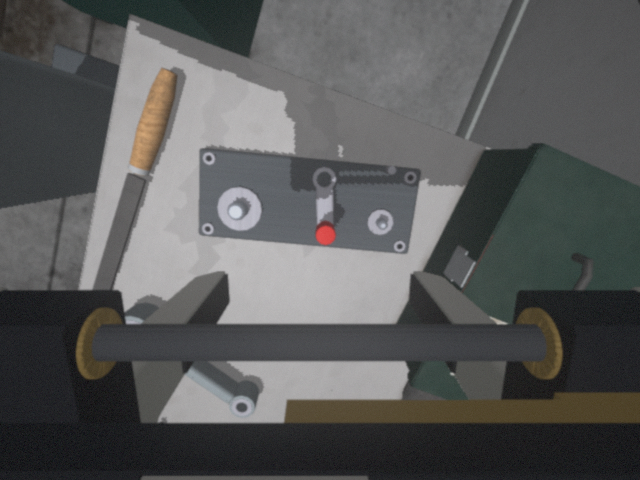

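```bash
python3 - <<'E'
from h import *
a=cv2.imread('pics/w1.png');cv2.imwrite('pics/w1z.png',cv2.resize(a[140:260,190:430],None,fx=3.3,fy=3.3,interpolation=cv2.INTER_CUBIC))
hsv=cv2.cvtColor(a,cv2.COLOR_BGR2HSV);m=((hsv[:,:,0]<8)|(hsv[:,:,0]>172))&(hsv[:,:,1]>150)&(hsv[:,:,2]>60);m[:140]=0;m[260:]=0
v,u=np.nonzero(m);print(u.min(),u.max(),v.min(),v.max(),u.mean(),v.mean())
E
```

```text
316 334 226 243 325.14285714285717 234.44688644688645
```

View pics/w1z.png

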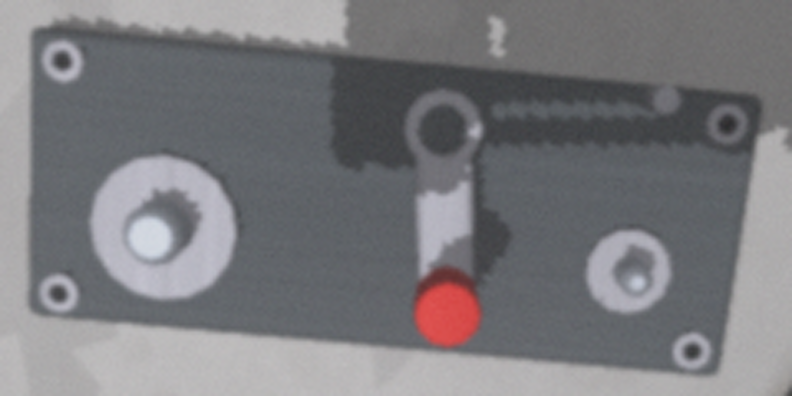

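```bash
python3 - <<'E'
from h import *
T=np.load('T1.npy');Z=lambda x,y:((x+.5)/3.3+190-.5,(y+.5)/3.3+140-.5)
P=dict(thick=(151,237,.034),slim=(635,281,.034),pivot=(443,124,.034),knob=(448,314,.064),stop=(667,100,.03))
W={n:ray('wrist',Z(a,b),z,T) for n,(a,b,z) in P.items()}
for n in W: print(n,W[n].round(4))
def dd(a,b):
    d=W[b]-W[a];print(a,b,np.linalg.norm(d[:2]).round(4),np.degrees(np.arctan2(d[1],d[0])).round(2))
dd('thick','slim');dd('pivot','knob');dd('thick','pivot')
print(np.hypot(80,38),13+np.degrees(np.arctan2(38,80)))
E
```

```text
thick [0.521 0.065 0.034]
slim [0.6553 0.098  0.034 ]
pivot [0.5887 0.1219 0.034 ]
knob [0.6051 0.0779 0.064 ]
stop [0.6457 0.1483 0.03  ]
thick slim 0.1383 13.81
pivot knob 0.0469 -69.62
thick pivot 0.0885 40.0
88.56635930193812 38.40771810894847
```

```bash
python3 - <<'E'
from h import *
plan([.5996,.0761,.199],109.07,[(.6045,.0768,.11,109.07,3),(.6045,.0768,.055,109.07,2)],1)
E
```

```text
travel [[-0.3, 1.6, 29.7], [-0.3, 1.6, 29.6], [-0.3, 1.7, 29.7], [-0.0, -0.0, 27.5], [-0.0, -0.0, 27.5]] rot [[0, 0, -0.0], [0, 0, -0.0], [0, 0, -0.0], [0, 0, -0.0], [0, 0, -0.0]]
end [0.6045 0.0769 0.055 ] 109.07
```

Emit:
step_arm --gripper '[1,1,1,1,1]' --travel '[[-0.3,1.6,30],[-0.3,1.6,30],[-0.3,1.6,30],[0,0,29],[0,0,25]]' --rot '[[0,0,0],[0,0,0],[0,0,0],[0,0,0],[0,0,0]]'

```text
time_s: 3.65
ee_pos: [0.6039, 0.0758, 0.0549]
orientation: [-1.825, -2.557, 0.0]
contact_force: [0.5, 0.7, 0.0]
finger_gap: 0.999
```

Emit:
step_arm --gripper '[-0.3,-0.5,-0.8,-0.8,-0.8]' --travel '[[0,0,0],[0,0,0],[0,0,0],[0,0,0],[0,0,0]]' --rot '[[0,0,0],[0,0,0],[0,0,0],[0,0,0],[0,0,0]]'

```text
time_s: 4.15
ee_pos: [0.605, 0.0766, 0.0567]
orientation: [1.823, 2.557, 0.001]
contact_force: [0.1, -0.8, 0.3]
finger_gap: 0.622
```

```bash
python3 - <<'E'
from h import *
s=ctrl.sense();print(s['ee_pos'],s['contact_force'],s['finger_gap'])
save('s2',ctrl.capture('scene')[200:360,120:340]);save('w2',ctrl.capture('wrist'))
E
```

```text
[0.60501    0.07656428 0.05668124] [ 0.1491473  -0.84424924  0.2760607 ] 0.6224669284850521
```

View pics/w2.png

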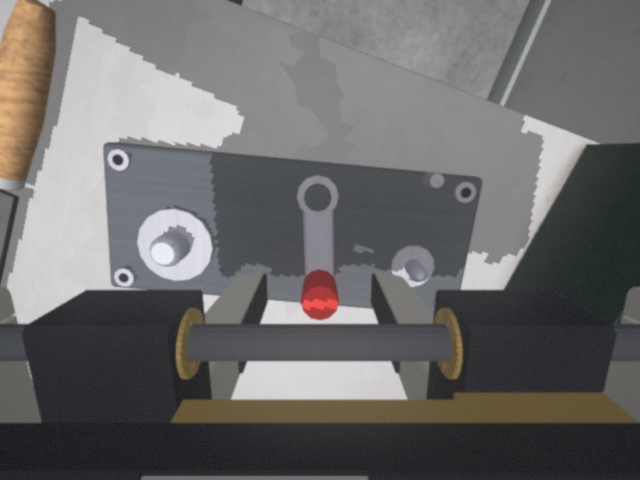

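The knob sits centred between the jaws at (320,295), so I'm closing on it.

Emit:
step_arm --gripper '[-1,-1,-1,-1,-1]' --travel '[[0,0,0],[0,0,0],[0,0,0],[0,0,0],[0,0,0]]' --rot '[[0,0,0],[0,0,0],[0,0,0],[0,0,0],[0,0,0]]'

```text
time_s: 4.75
ee_pos: [0.6047, 0.0766, 0.0556]
orientation: [1.824, 2.558, 0.0]
contact_force: [-0.0, -0.6, -0.8]
finger_gap: 0.183
```

Emit:
step_arm --gripper '[-1,-1,-1]' --travel '[[0,0,0],[0,0,0],[0,0,0]]' --rot '[[0,0,0],[0,0,0],[0,0,0]]'

```text
time_s: 5.05
ee_pos: [0.6047, 0.0766, 0.0556]
orientation: [1.824, 2.558, 0.0]
contact_force: [1.4, -0.4, 0.1]
finger_gap: 0.187
```

```bash
python3 - <<'E'
from h import *
s=ctrl.sense();print(s['ee_pos'],s['contact_force'],s['finger_gap'],yaw()[0])
save('w3',ctrl.capture('wrist'))
piv=np.array([.5885,.120]);r0=s['ee_pos'][:2]-piv
print(np.linalg.norm(r0),np.degrees(np.arctan2(r0[1],r0[0])))
# arc from measured angle to 13.4+91.7-90 = 15.1 (+1 overshoot)
a0=np.degrees(np.arctan2(r0[1],r0[0]));y0=yaw()[0]
N=17;wps=[]
for i in range(1,N+1):
    a=a0+(15.1-a0)*i/N;wps.append((*(piv+.046*np.array([np.cos(np.radians(a)),np.sin(np.radians(a))])),s['ee_pos'][2],y0+(a-a0),1))
plan(s['ee_pos'],y0,wps,1)
E
```

```text
[0.60465429 0.07657715 0.05563393] [ 1.40707203 -0.41456671  0.07624183] 0.18705393086883168 109.02715584306534
0.04633039053284008 -69.59364642609101
travel [[0.6, 4.0, 0.0], [0.3, 4.0, 0.0], [0.2, 4.0, 0.0], [0.3, 4.0, 0.0], [0.3, 3.9, 0.0]] rot [[0, 0, np.float64(-5.0)], [0, 0, np.float64(-5.0)], [0, 0, np.float64(-4.9)], [0, 0, np.float64(-5.0)], [0, 0, np.float64(-5.0)]]
travel [[0.3, 4.0, 0.0], [0.2, 4.0, 0.0], [0.3, 4.0, 0.0], [0.3, 4.0, 0.0], [0.2, 4.0, 0.0]] rot [[0, 0, np.float64(-5.0)], [0, 0, np.float64(-5.0)], [0, 0, np.float64(-5.0)], [0, 0, np.float64(-4.9)], [0, 0, np.float64(-5.0)]]
travel [[0.3, 4.0, 0.0], [0.3, 4.0, 0.0], [0.2, 4.0, 0.0], [0.3, 3.9, 0.0], [0.3, 4.0, 0.0]] rot [[0, 0, np.float64(-5.0)], [0, 0, np.float64(-5.0)], [0, 0, np.float64(-5.0)], [0, 0, np.float64(-4.9)], [0, 0, np.float64(-5.0)]]
travel [[0.3, 4.0, 0.0], [0.2, 4.0, 0.0]] rot [[0, 0, np.float64(-5.0)], [0, 0, np.float64(-5.0)]]
end [0.6329 0.132  0.0556] 193.73
```

View pics/w3.png

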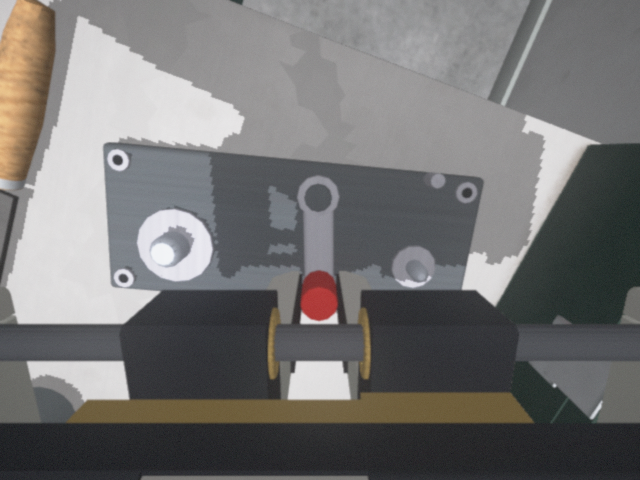

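The knob is gripped: the gap is about 17–18 mm and it is centred at (320,295). Next I swing it along the arc.

Emit:
step_arm --gripper '[-1,-1,-1,-1,-1]' --travel '[[0.5,4,0],[0.3,4,0],[0.3,4,0],[0.3,4,0],[0.3,4,0]]' --rot '[[0,0,-5],[0,0,-5],[0,0,-5],[0,0,-5],[0,0,-5]]'

```text
time_s: 5.6
ee_pos: [0.6215, 0.0873, 0.0556]
orientation: [1.221, 2.894, -0.001]
contact_force: [1.0, -4.1, -0.2]
finger_gap: 0.185
```

Emit:
step_arm --gripper '[-1,-1,-1,-1,-1]' --travel '[[0.3,4,0],[0.2,4,0],[0.3,4,0],[0.2,4,0],[0.3,4,0]]' --rot '[[0,0,-5],[0,0,-5],[0,0,-5],[0,0,-5],[0,0,-5]]'

```text
time_s: 6.1
ee_pos: [0.6322, 0.1041, 0.0557]
orientation: [0.566, 3.089, -0.001]
contact_force: [2.3, -3.4, -0.9]
finger_gap: 0.184
```

```bash
python3 - <<'E'
from h import *
s=ctrl.sense();print(s['time_s'],s['ee_pos'],s['contact_force'],s['finger_gap'],yaw()[0])
E
```

```text
6.1 [0.63217633 0.10412945 0.05565238] [ 2.31231963 -3.42503442 -0.8525313 ] 0.1841403399529552 159.23764104283603
```

Emit:
step_arm --gripper '[-1,-1,-1,-1,-1]' --travel '[[0.3,4,0],[0.3,4,0],[0.2,4,0],[0.3,4,0],[0.3,4,0]]' --rot '[[0,0,-5],[0,0,-5],[0,0,-5],[0,0,-5],[0,0,-5]]'

```text
time_s: 6.6
ee_pos: [0.6346, 0.1239, 0.0557]
orientation: [-0.116, 3.139, -0.001]
contact_force: [2.2, -3.6, -1.0]
finger_gap: 0.185
```

Emit:
step_arm --gripper '[-1,-1,-1]' --travel '[[0.3,4,0],[0.1,2,0],[0,0,0]]' --rot '[[0,0,-5],[0,0,-2.5],[0,0,0]]'

```text
time_s: 6.9
ee_pos: [0.6335, 0.1301, 0.0557]
orientation: [-0.317, 3.125, -0.001]
contact_force: [3.7, -1.8, -1.9]
finger_gap: 0.186
```

```bash
python3 - <<'E'
from h import *
s=ctrl.sense();print(s['time_s'],s['ee_pos'],s['contact_force'],s['finger_gap'],yaw()[0])
save('w4',ctrl.capture('wrist'))
E
```

```text
6.9 [0.63353515 0.1300925  0.05567816] [ 3.72270589 -1.82572538 -1.9335249 ] 0.18571581459323158 -168.41004941091583
```

View pics/w4.png

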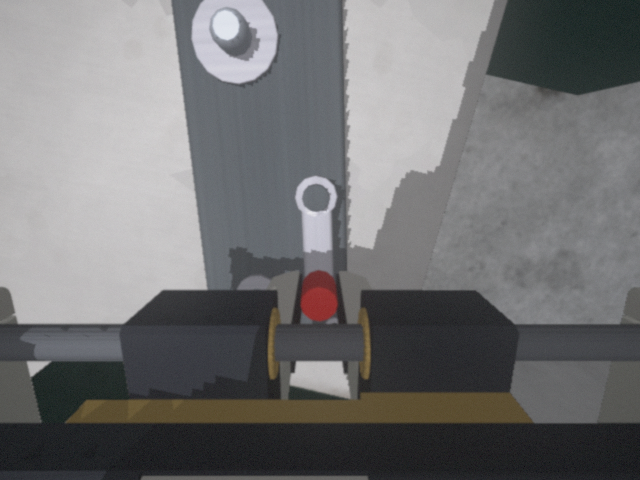

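The swing has followed so far. I'll nudge on until I feel the stop.

Emit:
step_arm --gripper '[-1,-1]' --travel '[[0.1,1.5,0],[0,0,0]]' --rot '[[0,0,-1.9],[0,0,0]]'

```text
time_s: 7.15
ee_pos: [0.6332, 0.1314, 0.0557]
orientation: [-0.366, 3.119, -0.0]
contact_force: [4.4, -1.8, -2.4]
finger_gap: 0.186
```

Emit:
step_arm --gripper '[-1,-1]' --travel '[[0,1,0],[0,0,0]]' --rot '[[0,0,-1],[0,0,0]]'

```text
time_s: 7.35
ee_pos: [0.6331, 0.1317, 0.0557]
orientation: [-0.392, 3.116, -0.002]
contact_force: [6.1, -6.9, -3.3]
finger_gap: 0.182
```

Emit:
step_arm --gripper '[-1,-1]' --travel '[[0,1,0],[0,0,0]]' --rot '[[0,0,0],[0,0,0]]'

```text
time_s: 7.55
ee_pos: [0.6331, 0.1318, 0.0557]
orientation: [-0.391, 3.116, -0.004]
contact_force: [6.6, -12.5, -2.6]
finger_gap: 0.184
```

The stop is reached: the position no longer changes and the force has risen to about 13 N. I'll relax the push, open and lift.

Emit:
step_arm --gripper '[-1,-1,-0.3,-0.3,-0.3]' --travel '[[0,-1.6,0],[0,0,0],[0,0,0],[0,0,0],[0,0,0]]' --rot '[[0,0,0],[0,0,0],[0,0,0],[0,0,0],[0,0,0]]'

```text
time_s: 8.05
ee_pos: [0.6323, 0.1323, 0.0556]
orientation: [0.394, -3.116, -0.001]
contact_force: [-0.5, 0.0, -0.2]
finger_gap: 0.343
```

Emit:
step_arm --gripper '[-0.3,-0.3,-0.3,-0.3,0]' --travel '[[0,0,-10],[0,0,-35],[0,0,-40],[0,0,-40],[30,0,-20]]' --rot '[[0,0,0],[0,0,0],[0,0,0],[0,0,0],[0,0,0]]'

```text
time_s: 8.55
ee_pos: [0.606, 0.1251, 0.205]
orientation: [-0.394, 3.11, 0.0]
contact_force: [0.5, 0.2, 0.1]
finger_gap: 0.399
```

```bash
python3 - <<'E'
from h import *
s=ctrl.sense();print(s['time_s'],s['ee_pos'],s['contact_force'],s['finger_gap'],yaw()[0])
y=yaw()[0]%360
# lever balance from top: between boss and eye
b=np.array([.4547,-.0993]);e=np.array([.5846,-.1478]);print(b+(e-b)*49/140)
plan(s['ee_pos'],y,[(.52,.05,.2,180,3),(.495,-.115,.2,159.5,5)])
E
```

```text
8.55 [0.60597497 0.1250979  0.20497516] [0.48809278 0.19513477 0.1065167 ] 0.39925884870692036 -165.57059519766125
[ 0.500165 -0.116275]
travel [[34.0, -17.0, 2.0], [32.0, -20.0, 1.0], [31.0, -23.0, 2.0], [5.0, -33.0, -0.0], [3.0, -33.0, -0.0]] rot [[0, 0, np.float64(4.8)], [0, 0, np.float64(4.8)], [0, 0, np.float64(4.8)], [0, 0, np.float64(4.1)], [0, 0, np.float64(4.1)]]
travel [[0.0, -33.0, -0.0], [-2.0, -34.0, -0.0], [-5.0, -33.0, -0.0]] rot [[0, 0, np.float64(4.1)], [0, 0, np.float64(4.1)], [0, 0, np.float64(4.1)]]
end [ 0.4953 -0.1155  0.2   ] 159.53
```

Emit:
step_arm --gripper '[0.2,0.2,0.2,0.2]' --travel '[[34,-17,2],[32,-20,1],[31,-23,2],[0,0,0]]' --rot '[[0,0,4.8],[0,0,4.8],[0,0,4.8],[0,0,0]]'

```text
time_s: 8.95
ee_pos: [0.5149, 0.0473, 0.1962]
orientation: [-0.006, -3.14, 0.0]
contact_force: [0.4, 0.2, -0.9]
finger_gap: 0.598
```

Emit:
step_arm --gripper '[0.2,0.2]' --travel '[[0,0,0],[0,0,0]]' --rot '[[0,0,0],[0,0,0]]'

```text
time_s: 9.15
ee_pos: [0.5186, 0.0495, 0.1962]
orientation: [-0.002, 3.14, 0.0]
contact_force: [-0.7, -0.3, -0.3]
finger_gap: 0.599
```

```bash
python3 - <<'E'
from h import *
s=ctrl.sense();print(s['time_s'],s['ee_pos'],yaw()[0])
T=wT();np.save('T5.npy',T);a=ctrl.capture('wrist');save('w5',a)
save('t5',ctrl.capture('top'))
E
```

```text
9.15 [0.51861641 0.04947982 0.19621791] -179.91660557404012
```

View pics/w5.png

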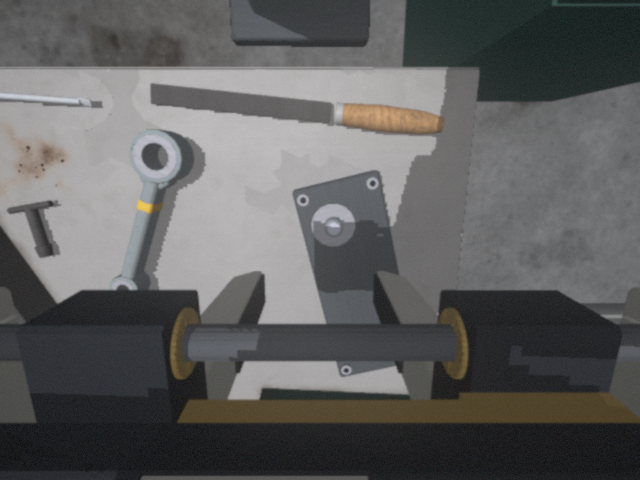

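View pics/t5.png

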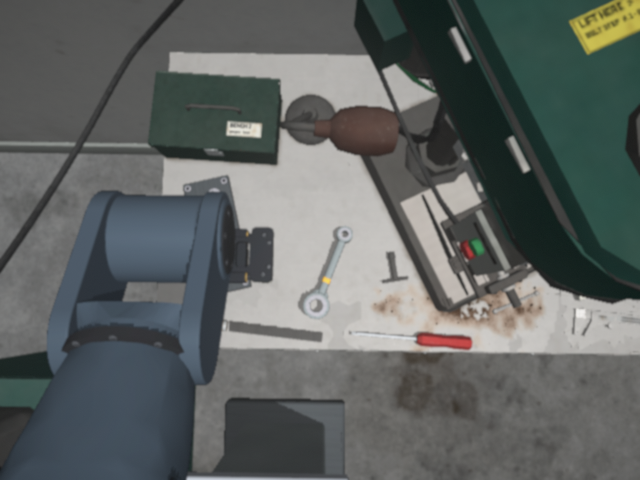

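Wrist view: thick pin tip at (334,226), lever boss at (157,155), band at (147,207), eye partly hidden. In the top view the fixture is mostly behind the arm. I'll go to the lever.

```bash
python3 - <<'E'
from h import *
s=ctrl.sense();T=np.load('T5.npy')
for n,uv,z in [('thick',(334,226),.034),('boss',(157,156),.034),('band',(147,206),.03)]: print(n,ray('wrist',uv,z,T).round(4))
plan(s['ee_pos'],180.1,[(.52,-.105,.19,159.5,4)])
E
```

```text
thick [0.5177 0.0649 0.034 ]
boss [ 0.4543 -0.0937  0.034 ]
band [ 0.4997 -0.11    0.03  ]
travel [[-0.0, -39.0, 1.0], [-4.0, -38.0, 2.0], [-7.0, -38.0, 1.0], [-11.0, -37.0, 2.0]] rot [[0, 0, 5.2], [0, 0, 5.1], [0, 0, 5.2], [0, 0, 5.1]]
end [ 0.5201 -0.1048  0.1898] 159.5
```

Emit:
step_arm --gripper '[0.2,0.2,0.2,0.2,0.2]' --travel '[[0,-39,1],[-4,-38,2],[-7,-38,1],[-11,-37,2],[0,0,0]]' --rot '[[0,0,5.2],[0,0,5.1],[0,0,5.2],[0,0,5.1],[0,0,0]]'

```text
time_s: 9.75
ee_pos: [0.5197, -0.1085, 0.1893]
orientation: [-0.569, -3.09, 0.001]
contact_force: [0.1, 0.3, 0.9]
finger_gap: 0.601
```

Emit:
step_arm --gripper '[0.2,0.2]' --travel '[[0,0,0],[0,0,0]]' --rot '[[0,0,0],[0,0,0]]'

```text
time_s: 9.95
ee_pos: [0.5195, -0.1045, 0.1895]
orientation: [-0.558, -3.091, -0.0]
contact_force: [-0.1, -0.2, 0.2]
finger_gap: 0.6
```

```bash
python3 - <<'E'
from h import *
s=ctrl.sense();print(s['time_s'],s['ee_pos'],yaw()[0])
T=wT();np.save('T6.npy',T);a=ctrl.capture('wrist');save('w6',a)
cv2.imwrite('pics/w6z.png',cv2.resize(a[120:300,200:420,::-1],None,fx=3,fy=3,interpolation=cv2.INTER_CUBIC))
t=ctrl.capture('top');save('t6',t);cv2.imwrite('pics/t6z.png',cv2.resize(t[160:330,170:420,::-1],None,fx=3.2,fy=3.2,interpolation=cv2.INTER_CUBIC))
E
```

```text
9.95 [ 0.51947586 -0.1044585   0.18954551] 159.5351041969384
```

View pics/w6.png

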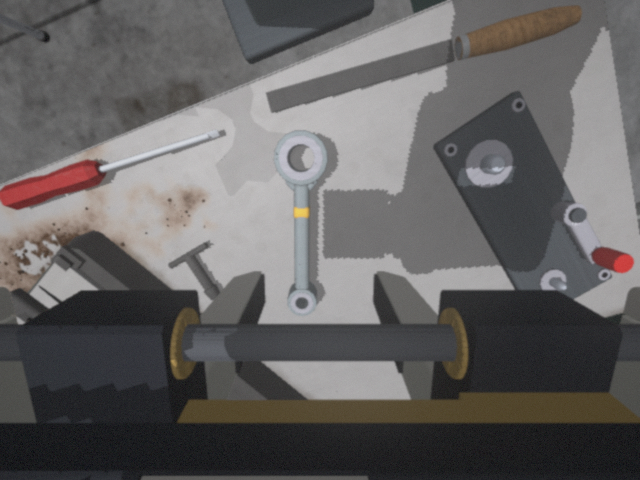

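View pics/t6z.png

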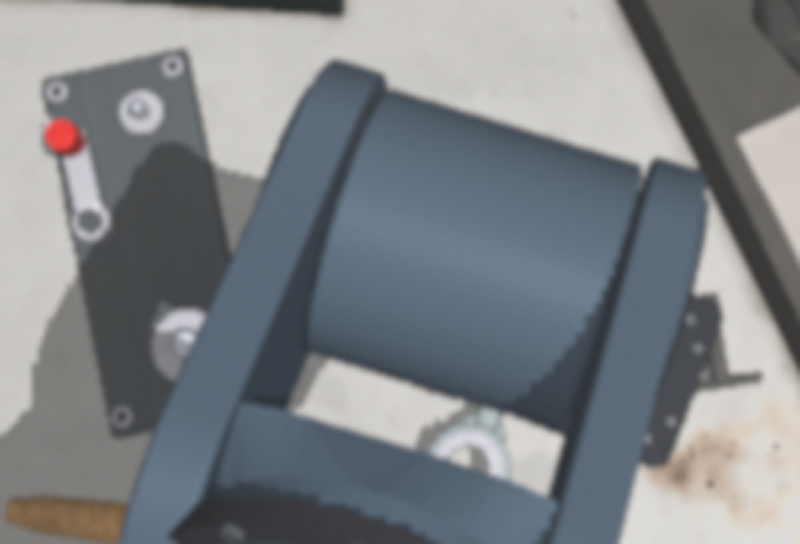

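View pics/w6z.png

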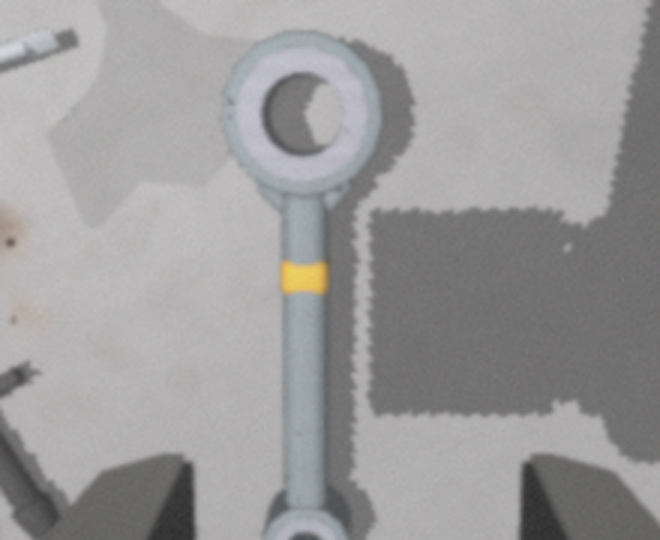

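The top view shows the strap at its stop beside the seat. In the wrist view the lever runs straight along tool x: bore (301,158), band (301,212), eye (302,300).

```bash
python3 - <<'E'
from h import *
T=np.load('T6.npy');W={}
for n,uv,z in [('boss',(301.3,158),.034),('band',(301.3,212.5),.03),('eye',(301.7,299.5),.028),('pthick',(493,162),.034)]: 
    W[n]=ray('wrist',uv,z,T);print(n,W[n].round(4))
d=W['eye']-W['boss'];print(np.linalg.norm(d[:2]),np.degrees(np.arctan2(d[1],d[0])))
R=Rd(159.5);p=np.array([.51947586,-.1044585,.18954551])
for n in W: print(n,(R.T@(W[n]-p)*1000).round(1))
for n,w in [('band_top',[.4995,-.1163,.03])]: print(n,(R.T@(np.array(w)-p)*1000).round(1))
E
```

```text
boss [ 0.455  -0.0956  0.034 ]
band [ 0.5005 -0.1134  0.03  ]
eye [ 0.5819 -0.1447  0.028 ]
pthick [0.5169 0.0606 0.034 ]
0.13605162148342356 -21.128474766742393
boss [ 63.5 -14.3 155.5]
band [ 14.7 -15.1 159.5]
eye [-72.5 -15.8 161.5]
pthick [ 60.2 153.7 155.5]
band_top [ 14.6 -18.1 159.5]
```

Emit:
step_arm --gripper '[0.2,0.2,0.2,0.2,0.2]' --travel '[[5,-5.5,35],[5,-5.5,35],[4.6,-5.5,34],[0,0,20],[0,0,0]]' --rot '[[0,0,0.2],[0,0,0],[0,0,0],[0,0,0],[0,0,0]]'

```text
time_s: 10.55
ee_pos: [0.4984, -0.1146, 0.0636]
orientation: [-0.564, -3.086, -0.001]
contact_force: [0.4, -0.0, 0.5]
finger_gap: 0.597
```

Emit:
step_arm --gripper '[0.2]' --travel '[[0,0,0]]' --rot '[[0,0,0]]'

```text
time_s: 10.65
ee_pos: [0.5002, -0.1152, 0.0662]
orientation: [0.565, 3.09, -0.0]
contact_force: [0.4, -0.2, 1.7]
finger_gap: 0.602
```

```bash
python3 - <<'E'
from h import *
s=ctrl.sense();print(s['time_s'],s['ee_pos'],yaw()[0])
T=wT();np.save('T7.npy',T);a=ctrl.capture('wrist');save('w7',a)
E
```

```text
10.65 [ 0.50022994 -0.11522676  0.06623727] 159.29010145529466
```

View pics/w7.png

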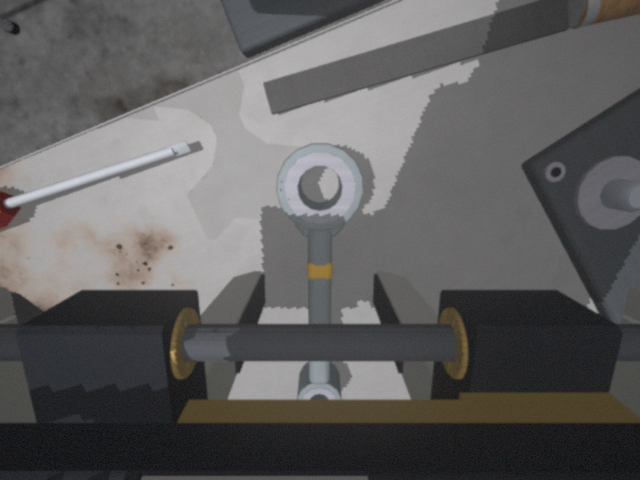

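```bash
python3 - <<'E'
from h import *
T=np.load('T7.npy');s=ctrl.sense();R=Rd(159.3)
for n,uv,z in [('boss',(320.5,188),.034),('band',(319.3,271),.03),('eye',(319.5,393),.028)]:
    w=ray('wrist',uv,z,T);print(n,w.round(4),(R.T@(w-s['ee_pos'])*1000).round(1))
E
```

```text
boss [ 0.4545 -0.0959  0.034 ] [50.   1.9 32.8]
band [ 0.4996 -0.1136  0.03  ] [ 1.6  1.3 36.8]
eye [ 0.5784 -0.1432  0.028 ] [-82.6   1.5  38.8]
```

Emit:
step_arm --gripper '[0.2,0.2,0.2,0.2]' --travel '[[0.5,0,20],[0.5,0,20],[0,0,10],[0,0,0]]' --rot '[[0,0,0],[0,0,0],[0,0,0],[0,0,0]]'

```text
time_s: 11.1
ee_pos: [0.4988, -0.1152, 0.0156]
orientation: [-0.566, -3.09, -0.0]
contact_force: [0.5, -0.5, -1.0]
finger_gap: 0.602
```

Emit:
step_arm --gripper '[0.2,0.2]' --travel '[[0,0,0],[0,0,0]]' --rot '[[0,0,0],[0,0,0]]'

```text
time_s: 11.3
ee_pos: [0.4995, -0.1155, 0.0167]
orientation: [0.566, 3.088, -0.0]
contact_force: [-0.6, 0.0, 0.0]
finger_gap: 0.596
```

Emit:
step_arm --gripper '[-1,-1,-1,-1,-1]' --travel '[[0,0,1.5],[0,0,0],[0,0,0],[0,0,0],[0,0,0]]' --rot '[[0,0,0],[0,0,0],[0,0,0],[0,0,0],[0,0,0]]'

```text
time_s: 11.8
ee_pos: [0.4988, -0.1154, 0.0142]
orientation: [0.566, 3.09, -0.0]
contact_force: [0.6, 0.0, 0.3]
finger_gap: 0.22
```

Emit:
step_arm --gripper '[-1,-1,-1,-1]' --travel '[[0,0,0],[0,0,0],[0,0,0],[0,0,0]]' --rot '[[0,0,0],[0,0,0],[0,0,0],[0,0,0]]'

```text
time_s: 12.2
ee_pos: [0.4989, -0.1153, 0.0142]
orientation: [0.566, 3.09, 0.0]
contact_force: [1.0, 1.0, 1.2]
finger_gap: 0.15
```

```bash
python3 - <<'E'
from h import *
s=ctrl.sense();print(s['time_s'],s['ee_pos'],yaw()[0],s['finger_gap'],s['contact_force'])
T=wT();np.save('T8.npy',T);a=ctrl.capture('wrist');save('w8',a)
E
```

```text
12.2 [ 0.49886384 -0.11528909  0.01416228] 159.22482831760885 0.15030775508566255 [0.97800876 0.96993711 1.24324134]
```

View pics/w8.png

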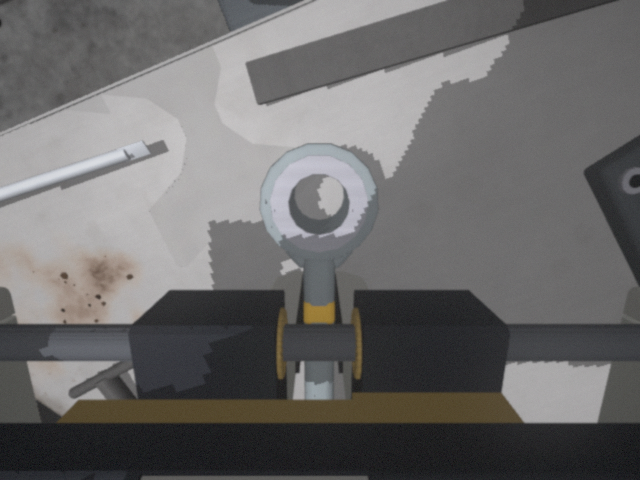

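```bash
cat >> h.py <<'E'
def projT(pt): # tool point (m) -> wrist pixel
    k=ctrl.get_calibration('wrist');Ti=np.linalg.inv(k['T_tool_cam']);c=Ti[:3,:3]@np.array(pt)+Ti[:3,3];q=k['camera_matrix']@c;return q[:2]/q[2]
E
python3 - <<'E'
from h import *
s=ctrl.sense();z=s['ee_pos'][2]
print('boss at 49',projT([.049,0,z-.034]),'at 52',projT([.052,0,z-.034]),'band near edge', projT([.006,0,z-.03]),projT([.009,0,z-.03]))
a=cv2.imread('pics/w8.png');g=cv2.resize(a[130:330,240:400],None,fx=3.5,fy=3,interpolation=cv2.INTER_CUBIC);cv2.imwrite('pics/w8z.png',cv2.resize(a[130:330,240:400],None,fx=3,fy=3,interpolation=cv2.INTER_CUBIC))
E
```

```text
boss at 49 [316.38465026 202.75540819] at 52 [316.37197028 195.06422636] band near edge [316.60836555 300.4988212 ] [316.59802396 294.03818842]
```

View pics/w8z.png

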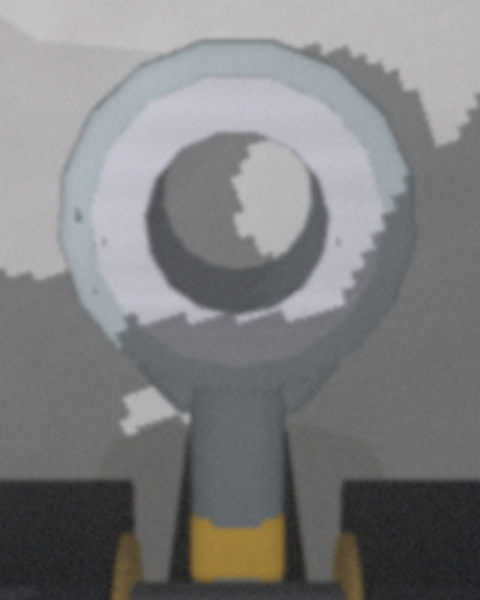

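Emit:
step_arm --gripper '[-1,-1,-1,-1]' --travel '[[0,0,-3],[0,0,-10],[0,0,-15],[0,0,0]]' --rot '[[0,0,0],[0,0,0],[0,0,0],[0,0,0]]'

```text
time_s: 12.65
ee_pos: [0.4997, -0.1157, 0.0439]
orientation: [0.566, 3.088, -0.001]
contact_force: [0.1, 0.1, -4.7]
finger_gap: 0.147
```

```bash
python3 - <<'E'
from h import *
s=ctrl.sense();print(s['time_s'],s['ee_pos'],yaw()[0],s['finger_gap'],s['contact_force'],s['moment'])
save('w9',ctrl.capture('wrist'));save('s9',ctrl.capture('scene'))
plan(s['ee_pos'],159.2,[(.505,-.1,.09,159.2,2),(.60,.0,.27,193.4,6)])
E
```

```text
12.65 [ 0.49966314 -0.11568921  0.04385574] 159.22672483001372 0.14698997914371636 [ 0.10362117  0.14356823 -4.74866932] [-0.02004613 -0.2433678   0.01701764]
travel [[0.0, 8.0, -23.0], [1.0, 9.0, -23.0], [-9.0, 21.0, -30.0], [-11.0, 20.0, -30.0], [-13.0, 19.0, -30.0]] rot [[0, 0, -0.0], [0, 0, -0.0], [0, 0, -5.7], [0, 0, -5.7], [0, 0, -5.7]]
travel [[-15.0, 18.0, -30.0], [-16.0, 16.0, -30.0], [-18.0, 14.0, -30.0]] rot [[0, 0, -5.7], [0, 0, -5.7], [0, 0, -5.7]]
end [ 5.999e-01 -1.000e-04  2.699e-01] 193.4
```

View pics/w9.png

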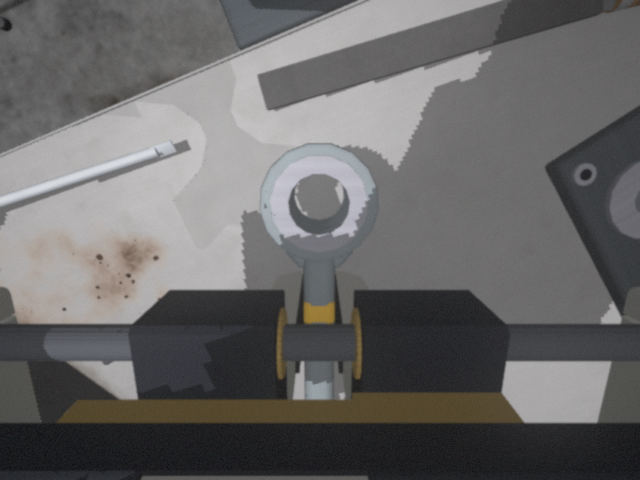

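The lever is lifted and the force shows about 4.7 N of weight. The boss sits in the same pixels (319,203) as before the lift, so it hangs level.

Emit:
step_arm --gripper '[-1,-1,-1,-1,-1]' --travel '[[0,8,-23],[1,9,-23],[-9,21,-30],[-11,20,-30],[-13,19,-30]]' --rot '[[0,0,0],[0,0,0],[0,0,-5.7],[0,0,-5.7],[0,0,-5.7]]'

```text
time_s: 13.25
ee_pos: [0.5515, -0.0489, 0.1786]
orientation: [-0.095, -3.139, -0.0]
contact_force: [0.8, -0.0, -5.3]
finger_gap: 0.148
```

Emit:
step_arm --gripper '[-1,-1,-1,-1,-1]' --travel '[[-15,18,-30],[-16,16,-30],[-18,14,-30],[0,0,0],[0,0,0]]' --rot '[[0,0,-5.7],[0,0,-5.7],[0,0,-5.7],[0,0,0],[0,0,0]]'

```text
time_s: 13.75
ee_pos: [0.5985, 0.0004, 0.2669]
orientation: [0.366, -3.119, -0.0]
contact_force: [-0.3, -0.6, -6.1]
finger_gap: 0.152
```

Emit:
step_arm --gripper '[-1,-1]' --travel '[[0,0,0],[0,0,0]]' --rot '[[0,0,0],[0,0,0]]'

```text
time_s: 13.95
ee_pos: [0.5981, -0.0003, 0.2666]
orientation: [0.365, -3.118, -0.001]
contact_force: [0.6, 0.1, -5.0]
finger_gap: 0.148
```

```bash
python3 - <<'E'
from h import *
s=ctrl.sense();print(s['time_s'],s['ee_pos'],yaw()[0],s['finger_gap'],s['contact_force'],s['moment'])
T=wT();np.save('T10.npy',T);a=ctrl.capture('wrist');save('w10',a)
t=ctrl.capture('top');save('t10',t)
cv2.imwrite('pics/w10z.png',cv2.resize(a[90:290,250:510,::-1],None,fx=3,fy=3,interpolation=cv2.INTER_CUBIC))
E
```

```text
13.95 [ 5.98115121e-01 -2.62693907e-04  2.66610675e-01] -166.6561049160805 0.14769873974097106 [ 0.60574347  0.12422919 -4.97997518] [ 0.04284105 -0.1039768  -0.03416962]
```

View pics/w10.png

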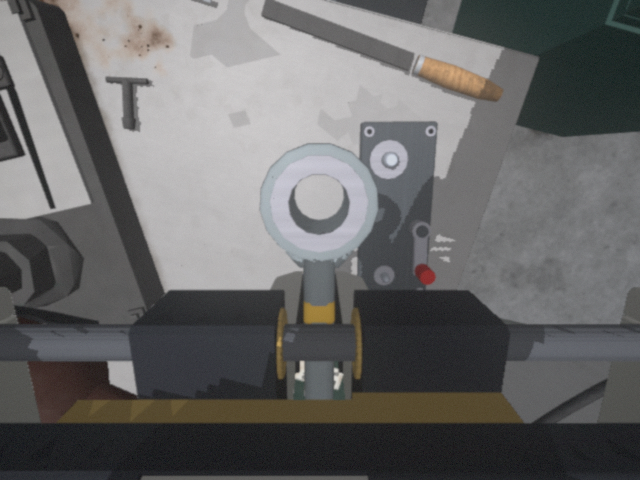

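View pics/w10z.png

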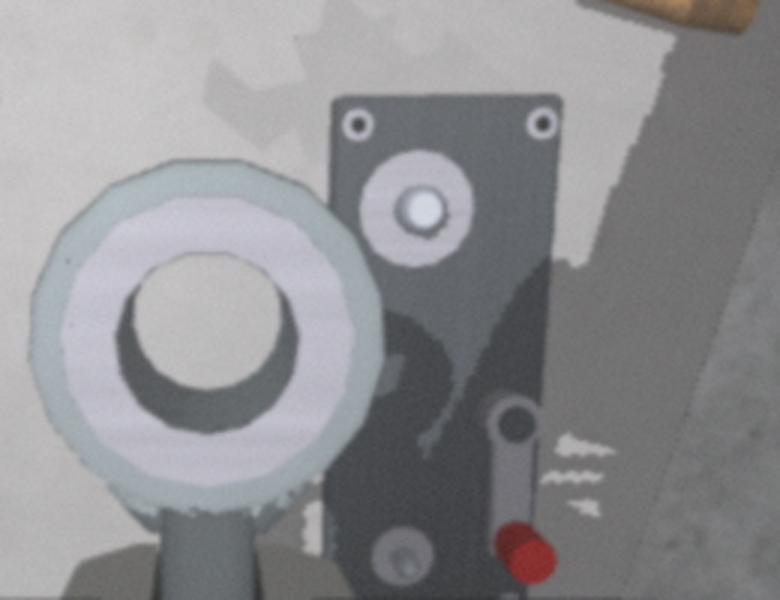

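View pics/t10.png

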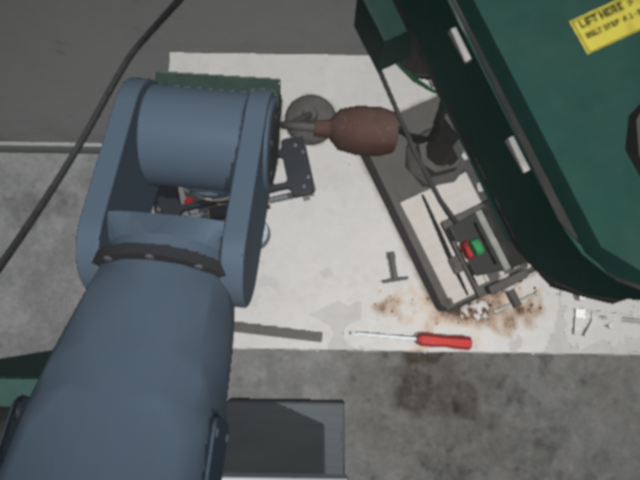

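```bash
python3 - <<'E'
import cv2,numpy as np
a=cv2.imread('pics/w10.png');b=cv2.imread('pics/w6.png')
def z(im,u0,v0,w,h,f,g=1.):
    r=cv2.resize(im[v0:v0+h,u0:u0+w],None,fx=f,fy=f,interpolation=cv2.INTER_CUBIC)
    return np.clip(r.astype(float)*g,0,255).astype(np.uint8)
L=z(a,360,215,80,75,5,1.8);M=z(a,365,130,80,75,5)
N=z(b,460,130,80,75,5,1.2);O=z(b,275,270,80,45,5);O=np.vstack([O,np.zeros((150,400,3),np.uint8)])
cv2.imwrite('pics/q.png',cv2.resize(np.vstack([np.hstack([L,M]),np.hstack([N,O])]),None,fx=.8,fy=.8))
E
```

```text
(no output)
```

View pics/q.png

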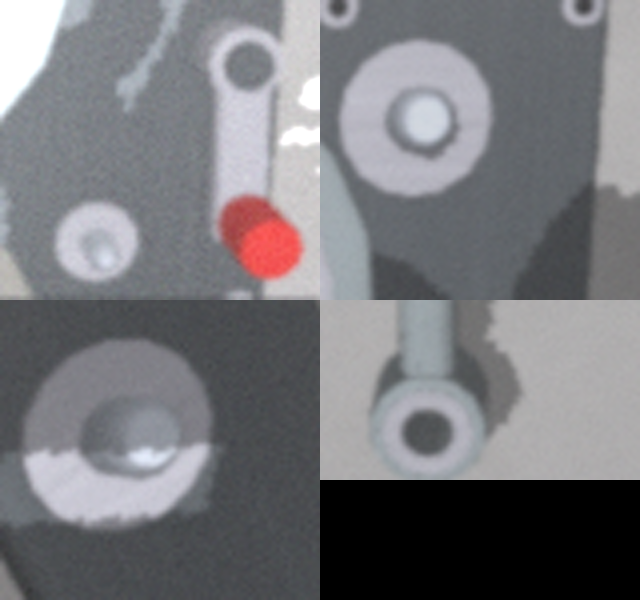

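```bash
cat > ba.py <<'E'
from h import *
from scipy.optimize import least_squares
kw=ctrl.get_calibration('wrist');kt=ctrl.get_calibration('top')
TC=kw['T_tool_cam'];tool={n:np.load(f'T{n}.npy')@np.linalg.inv(TC) for n in (1,5,6,7,8,10)}
z3=lambda x,y,f,u,v:((x+.5)/f-.5+u,(y+.5)/f-.5+v)
F=dict(thick=(-.06,0,.034),slim=(.08,0,.034),pivot=(.02,.038,.034),knob=(.06598,.03934,.064))
Lp=dict(bore=(-.049,0,.034),eye=(.091,0,.028),band=(0,0,.030))
obs=[(1,'F','thick',z3(151,237,3.3,190,140)),(1,'F','slim',z3(635,281,3.3,190,140)),(1,'F','pivot',z3(443,124,3.3,190,140)),
(5,'F','thick',(334,226)),
(10,'F','thick',(391.6,159.6)),(10,'F','slim',(385.4,277.9)),(10,'F','pivot',(421.9,231.1)),(10,'F','knob',(427.6,277.1)),
(6,'L','bore',(301.3,158)),(6,'L','eye',(301.9,302.9)),(6,'L','band',(301.3,212.5)),(7,'L','bore',(320.5,188)),(7,'L','band',(319.3,271)),(7,'L','eye',(319.5,393)),
(8,'G','bore',(319.2,203.6)),
('t','F','thick',z3(185,344,3.2,170,160)),('t','F','slim',z3(139,106,3.2,170,160)),('t','F','pivot',z3(90,221,3.2,170,160)),
('t','L','bore',z3(470,464,3.2,170,160)),('t','L','eye',z3(559,236,3.2,170,160)),('t','L','band',z3(502,385,3.2,170,160))]
def pose2(x,y,a,p):
    c,s=np.cos(a),np.sin(a);return np.array([x+c*p[0]-s*p[1],y+s*p[0]+c*p[1],p[2]])
def proj(K,R,t,X): q=K@(R@X+t);return q[:2]/q[2]
def res(v,full=False):
    w=v[:6]*1e-3;tp=v[6:12]*1e-3;fx=v[12:15];lv=v[15:18];g=v[18:20]
    T2=TC.copy();T2[:3,:3]=TC[:3,:3]@Ro.from_rotvec(w[3:]).as_matrix();T2[:3,3]=TC[:3,3]+w[:3]
    Rt=Ro.from_rotvec(tp[3:]).as_matrix()@kt['R'];tt=kt['t']+tp[:3];r=[]
    for vw,k,n,uv in obs:
        if k=='F': X=pose2(*fx,F[n])
        elif k=='L': X=pose2(*lv,Lp[n])
        else: # grasped: tool frame
            X=(tool[8]@np.array([g[0]+.049,g[1],tool[8][2,3]-Lp[n][2],1]))[:3]
        if vw=='t': p=proj(kt['camera_matrix'],Rt,tt,X)
        else:
            M=np.linalg.inv(tool[vw]@T2);p=proj(kw['camera_matrix'],M[:3,:3],M[:3,3],X)
        r+=list((p-np.array(uv))/(1. if vw!='t' else .6))
    r2=list(v[:3]/2)+list(v[3:6]/5)+list(v[6:9]/2)+list(v[9:12]/5)
    # grasp: lever y centred; lever pre/post x
    r2+=[g[1]/.0003]
    lg=tool[8][:3,3]+tool[8][:3,0]*g[0];ax=np.array([np.cos(lv[2]),np.sin(lv[2])])
    r2+=[(lg[:2]-lv[:2])@ax/.0005]
    # knob grip at stop
    K=pose2(*fx,F['knob']);a=np.radians(194.4);ty=np.array([np.sin(a),-np.cos(a)])
    r2+=[((K[:2]-np.array([.6331,.1318]))@ty)/.0006]
    return np.array(r+r2)
v0=np.r_[np.zeros(12),.5785,.078,.236,.5,-.115,-.36,0,0]
o=least_squares(res,v0,x_scale=np.r_[np.ones(12),np.full(8,.01)],loss='soft_l1')
v=o.x
C=np.linalg.inv(o.jac.T@o.jac);sd=np.sqrt(np.diag(C))
print('wrist',v[:6].round(2),'top',v[6:12].round(2))
print('fixture',v[12:14].round(4),np.degrees(v[14]).round(2),'sd',sd[12:15]);print('lever',v[15:18].round(4),'g',v[18:20]*1000)
r=res(v)
for i,ob in enumerate(obs): print(ob[:3],r[2*i:2*i+2].round(1))
print('rest',r[2*len(obs):].round(1))
np.save('v.npy',v)
fx=v[12:15];a=np.degrees(fx[2])
B=pose2(*fx,(-.011,0,0));print('balance target',B.round(4)); 
E
python3 ba.py
```

```text
wrist [-0.48 -1.14 -3.53  1.23  0.99 -2.35] top [ 0.33 -0.06  0.28 -1.22 -0.29  1.69]
fixture [0.5779 0.0784] 13.46 sd [0.00060761 0.00053341 0.00602794]
lever [ 0.5005 -0.1145 -0.3613] g [-1.80534044  0.0823517 ]
(1, 'F', 'thick') [ 0.2 -0.8]
(1, 'F', 'slim') [0.2 0.5]
(1, 'F', 'pivot') [0.1 1.6]
(5, 'F', 'thick') [0.2 1.1]
(10, 'F', 'thick') [ 0.4 -0.7]
(10, 'F', 'slim') [0.5 0.8]
(10, 'F', 'pivot') [-0.7 -1.3]
(10, 'F', 'knob') [-0.4 -0.9]
(6, 'L', 'bore') [-0.5  0.1]
(6, 'L', 'eye') [ 0.1 -1. ]
(6, 'L', 'band') [ 0.1 -0.3]
(7, 'L', 'bore') [-0.2 -0. ]
(7, 'L', 'band') [ 0.6 -0.5]
(7, 'L', 'eye') [-0.   6.7]
(8, 'G', 'bore') [-0.4  0.1]
('t', 'F', 'thick') [-0.2  0. ]
('t', 'F', 'slim') [-0.9 -0. ]
('t', 'F', 'pivot') [0.9 0.1]
('t', 'L', 'bore') [-0.3  0.6]
('t', 'L', 'eye') [ 0.7 -0.1]
('t', 'L', 'band') [-0.2 -0.6]
rest [-0.2 -0.6 -1.8  0.2  0.2 -0.5  0.2 -0.   0.1 -0.2 -0.1  0.3  0.3 -0.1
  0.4]
balance target [0.5672 0.0758 0.    ]
```

```bash
python3 - <<'E'
from h import *
s=ctrl.sense();y=yaw()[0]%360;print(y,yaw()[1].round(4))
plan(s['ee_pos'],y,[(.5654,.0754,.17,193.46,4),(.5654,.0754,.1,193.46,3)],1)
E
```

```text
193.3648704819418 [[-9.729e-01 -2.312e-01 -1.500e-03]
 [-2.312e-01  9.729e-01  1.000e-04]
 [ 1.400e-03  4.000e-04 -1.000e+00]]
travel [[3.7, 20.3, 24.3], [3.7, 20.3, 24.3], [3.6, 20.3, 24.3], [3.7, 20.3, 24.4], [-0.0, -0.0, 23.3]] rot [[0, 0, np.float64(-0.0)], [0, 0, np.float64(-0.0)], [0, 0, np.float64(-0.1)], [0, 0, np.float64(0.0)], [0, 0, np.float64(0.0)]]
travel [[-0.0, -0.0, 23.3], [-0.0, -0.0, 23.4]] rot [[0, 0, np.float64(0.0)], [0, 0, np.float64(0.0)]]
end [0.5654 0.0754 0.1   ] 193.46
```

Emit:
step_arm --gripper '[-1,-1,-1,-1,-1]' --travel '[[3.7,20.3,24],[3.7,20.3,24],[3.6,20.3,24],[3.7,20.3,24],[0,0,24]]' --rot '[[0,0,0],[0,0,0],[0,0,-0.1],[0,0,0],[0,0,0]]'

```text
time_s: 14.55
ee_pos: [0.5646, 0.0774, 0.147]
orientation: [0.371, -3.119, -0.001]
contact_force: [0.1, 0.0, -4.6]
finger_gap: 0.146
```

Emit:
step_arm --gripper '[-1,-1,-1,-1]' --travel '[[0,0,24],[0,0,22],[0,0,0],[0,0,0]]' --rot '[[0,0,0],[0,0,0],[0,0,0],[0,0,0]]'

```text
time_s: 14.95
ee_pos: [0.5659, 0.0756, 0.1025]
orientation: [0.369, -3.12, -0.0]
contact_force: [0.6, -0.2, -3.2]
finger_gap: 0.151
```

```bash
python3 - <<'E'
from h import *
s=ctrl.sense();print(s['time_s'],s['ee_pos'],yaw()[0]%360,s['finger_gap'],s['contact_force'])
print(yaw()[1].round(4))
T=wT();np.save('T11.npy',T);a=ctrl.capture('wrist');save('w11',a)
plan(s['ee_pos'],yaw()[0]%360,[(.5654,.0754,.078,193.46,2)],1)
E
```

```text
14.95 [0.56588344 0.07563253 0.10245225] 193.49754485415255 0.15067326687110333 [ 0.56985963 -0.2362188  -3.18670635]
[[-9.724e-01 -2.334e-01 -3.000e-04]
 [-2.334e-01  9.724e-01  0.000e+00]
 [ 3.000e-04  1.000e-04 -1.000e+00]]
travel [[0.3, -0.1, 12.2], [0.2, -0.0, 12.3]] rot [[0, 0, np.float64(0.0)], [0, 0, np.float64(0.0)]]
end [0.5654 0.0754 0.078 ] 193.51
```

View pics/w11.png

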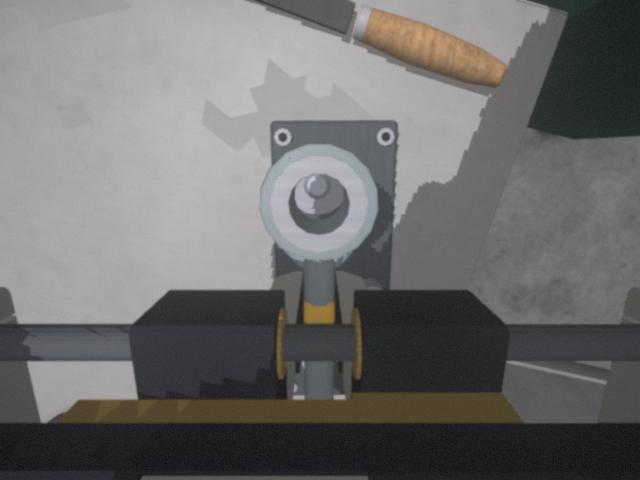

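The thick pin shows through the bore at about (317,185). I'll make the final descent and then check it with the refined calibration.

Emit:
step_arm --gripper '[-1,-1,-1,-1,-1]' --travel '[[0.3,-0.2,12],[0.2,0,12],[0,0,0],[0,0,0],[0,0,0]]' --rot '[[0,0,0],[0,0,0],[0,0,0],[0,0,0],[0,0,0]]'

```text
time_s: 15.5
ee_pos: [0.5656, 0.0755, 0.0784]
orientation: [-0.37, 3.119, -0.0]
contact_force: [0.2, 0.6, -5.4]
finger_gap: 0.147
```

```bash
python3 - <<'E'
from h import *
s=ctrl.sense();print(s['time_s'],s['ee_pos'],yaw()[0]%360,s['finger_gap'],s['contact_force'])
a=ctrl.capture('wrist');save('w12',a);t=ctrl.capture('scene');save('s12',t);t2=ctrl.capture('top');save('t12',t2)
v=np.load('v.npy');k=ctrl.get_calibration('wrist');TC=k['T_tool_cam'];w=v[:6]*1e-3
T2=TC.copy();T2[:3,:3]=TC[:3,:3]@Ro.from_rotvec(w[3:]).as_matrix();T2[:3,3]=TC[:3,3]+w[:3];Ti=np.linalg.inv(T2)
def pj(p): q=k['camera_matrix']@(Ti[:3,:3]@np.array(p)+Ti[:3,3]);return (q[:2]/q[2]).round(1)
z=s['ee_pos'][2]
for x in (.0462,.0472,.0482): print(x,'pin tip should be at',pj([x,0,z-.034]),'bore top',pj([x,0,.0142-.034]),'bore bottom',pj([x,0,.0142]))
z1=cv2.resize(a[130:280,240:400,::-1],None,fx=4,fy=4,interpolation=cv2.INTER_CUBIC);cv2.imwrite('pics/w12z.png',z1)
cv2.imwrite('pics/s12z.png',cv2.resize(t[180:350,120:340,::-1],None,fx=3.5,fy=3.5,interpolation=cv2.INTER_CUBIC))
E
```

```text
15.5 [0.56559835 0.07553921 0.07840622] 193.52957375798837 0.1469221752078625 [ 0.20935706  0.59736856 -5.37336724]
0.0462 pin tip should be at [318.6 189.7] bore top [318.6 206.1] bore bottom [318.6 196. ]
0.0472 pin tip should be at [318.6 188. ] bore top [318.6 203.7] bore bottom [318.6 193.9]
0.0482 pin tip should be at [318.6 186.3] bore top [318.6 201.2] bore bottom [318.6 191.9]
```

View pics/w12z.png

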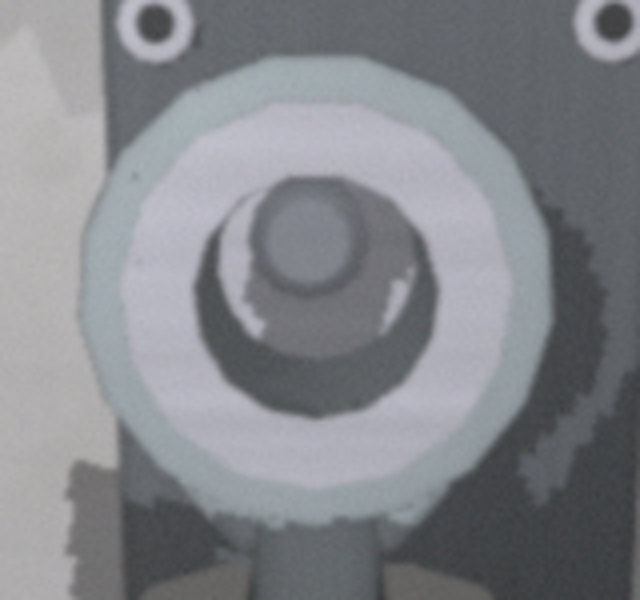

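View pics/s12z.png

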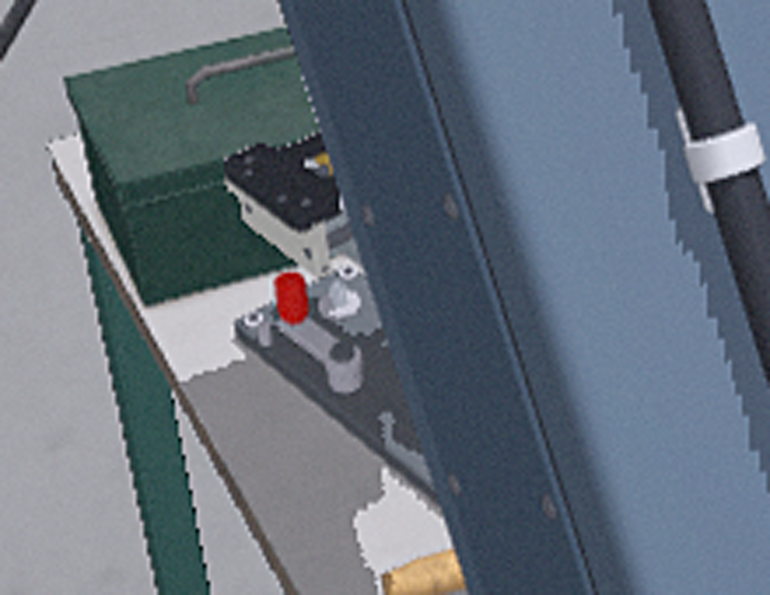

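View pics/t12.png

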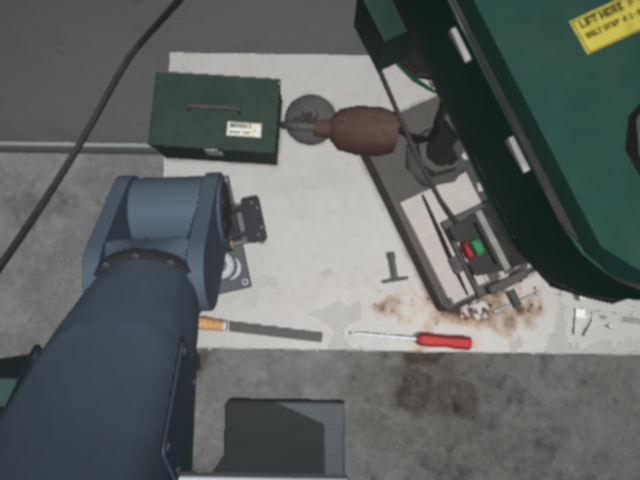

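The pin tip is at (318,189.4) against an expected (318.6,188.0), an error under 1 mm. I'll make a tiny trim and check once more.

Emit:
step_arm --gripper '[-1,-1,-1,-1]' --travel '[[-0.5,-0.3,0],[0,0,0],[0,0,0],[0,0,0]]' --rot '[[0,0,0],[0,0,0],[0,0,0],[0,0,0]]'

```text
time_s: 16.05
ee_pos: [0.566, 0.0754, 0.0782]
orientation: [-0.37, 3.12, 0.0]
contact_force: [-0.8, 0.2, -5.1]
finger_gap: 0.155
```

Emit:
step_arm --gripper '[-1,-1,-1,-1]' --travel '[[0,0,0],[0,0,0],[0,0,0],[0,0,0]]' --rot '[[0,0,0],[0,0,0],[0,0,0],[0,0,0]]'

```text
time_s: 16.45
ee_pos: [0.566, 0.0753, 0.0781]
orientation: [-0.37, 3.12, -0.0]
contact_force: [-0.6, 0.3, -4.4]
finger_gap: 0.151
```

```bash
python3 - <<'E'
from h import *
s=ctrl.sense();print(s['time_s'],s['ee_pos'],yaw()[0]%360,s['finger_gap'],s['contact_force'],s['qd'].round(4));print(yaw()[1][2].round(4))
print(ctrl.finish_job())
E
```

```text
16.45 [0.56595977 0.07533766 0.07813723] 193.52665922524065 0.15127569308166897 [-0.62958812  0.30296338 -4.35438626] [ 0.0006  0.001   0.0003 -0.0004  0.0011 -0.0002]
[-0. -0. -1.]
the job is handed in; nothing more can be done
None
```

I swung the strap round to its stop, then lifted the lever by its yellow band. I handed the job in at 16.5 s with the lever held level over the pins; no verdict is reported.

- **Strap:** I gripped the red knob and followed its arc until the position stopped changing and the force rose to about 13 N. Later top and scene pictures show the strap lying beside the seat.
- **Height and level:** The lever's underside is about 64 mm above the bench, so about 30 mm above the pin tips. The tool is vertical, the force reading shows only the lever's weight (about 4–5 N), and the arm is still.
- **Big bore:** Seen through the bore, the thick pin was about 0.8 mm off centre. I then trimmed the position by about 0.5 mm and did not take another picture.
- **Small eye:** I could not see the slim pin under the gripper at the end. Its alignment rests on a combined fit of the wrist and top views, which puts it within about 1 mm.

**Disagreements:** The raw wrist and top camera positions differed by 2–5 mm, so I fitted corrections to both cameras. After that, all picture points matched within about 1.6 pixels except one view of the small eye, which was 6.7 pixels off. That fit put the band about 1.8 mm from the centre of the grip; an estimate from the boss alone gave 0.4 mm.

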